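# Clamp a shelf channel in the stockroom bench clamp

### The arm

A 6-joint arm with a two-finger parallel gripper is mounted at the origin on the work surface. World frame = base frame: x ahead of the robot, y to its left, z up, the work surface at z = 0. Lengths are in m, angles in rad, forces in N, time in s.
With the tool pointing down it reaches from about 0.275 to 0.85 m from the base axis. Payload 5.2 kg.
Tool frame: the origin (TCP) lies on the centre line of the jaws, within the pads' length; the fingertips stand 25 mm ahead of it and the grasp point (between the pads) lies 6 mm ahead of it; z points along the fingers, x is the direction in which the jaws open and shut, and the axes are right-handed (so a half turn about z gives the same grasp; the last joint's range is limited). The gripper opens to 85 mm and grips with 20 to 120 N. Pads are 22 mm wide; open, the fingers measure 114 mm over their backs; the gripper's body (76 mm by 85 mm) begins 54 mm behind the grasp point. The pads swing forward as they close: fully open they stand 13 mm farther back than shut.
Start: joints at [-1.339, 0.259, 1.535, -0, 1.348, -0.203], TCP at [0.232, -0.499, 0.256] pointing down, gripper open.
Joint ranges: [-3.14, 3.14], [-0.91, 2.08], [0.19, 2.58], [-1.22, 4.36], [0.22, 2.71], [-3.12, 3.12]. Speed limits (rad/s): [2.57, 2.57, 3.14, 3.14, 3.14, 3.14].

### API

Orientations are given as a 3x3 rotation matrix whose columns are the frame's x, y, z axes.
In Python, from bench import bot, optics, sign_off gives the robot as it stands. The module is installed in compiled form; this text tells all that it offers.
- The arm moves only by the tool step_arm, never from a script. Its argument "rows" is text: rows parted by semicolons, each of 6 numbers parted by spaces: the shift along the tool's x, y, z in mm, then the turn, a rotation vector about the tool's x, y, z in rad. A call has 1 to 5 rows; each row shifts and turns the commanded pose from where the row before left it, along the tool's axes as they then stand; what a row does not reach is not made up. A row lasts 1/8 s, in which the tool goes at most 62.5 mm and 10.7 degrees, less where a joint would pass 70% of its speed; a pose out of reach is approached as far as the arm can. A call is refused whole if a number of a shift passes 62.5 or a number of a turn 0.188, either way. A call with a gripper value outside its range is refused whole. "gripper" is the finger opening in mm, from 0 to 85.4, set as the call begins (left out, the last holds). The fingers move at their own pace and stop on an object; "squeeze" is the grip in N (left out, the last holds). Time passes only in rows, so rows that do not move let the fingers close. It gives the time, the measured TCP pose, the force and the opening at its end, in the units of the state.
- bot.get_state(): the state, without advancing time (a new reading comes with each control period).
- optics.get_image(name): name is "scene" or "top" or "wrist"; returns (picture, depth): 420x560x3 uint8, red, green, blue; 420x560 float32, m along the optical axis (not along the pixel's ray), 0 where there is no reading.
- optics.calibration(name): a dict with "fx", "fy", "cx", "cy" (pixels), "view" (4x4, takes a point from world to camera coordinates); the wrist camera has in their place "tool_from_camera" (4x4, takes a point from camera to tool coordinates, whose origin is the TCP and whose axes are the tool frame's). Camera axes: x right, y down, z forward; pixel columns grow to the right and rows downward; lengths in m; the calibration is good to about 2 mm. A picture is of the moment at which its call begins: read the wrist's pose just before it. calibration takes no time and is no camera call.
- sign_off(): hands the job in, once; it reports no verdict.
The state is a dict: "time_s": time; "qpos": joint angles; "qvel": joint speeds; "joint_torque": joint torques, N m; "tool_pos": TCP position; "tool_rot": TCP orientation; "force": force on the tool from outside, world axes, zero at the start; "ft_torque": the same for the moment, N m; "opening": finger opening in m.
Only numpy, scipy, OpenCV 4.12 (cv2) and the standard library are available. Lean on these libraries where they do the work, as an engineer would, in place of code of your own. Each camera call takes 0.05 s, during which the arm holds its last target.

### The job

Get the shelf channel ready for repair: lay it open side down along the bed of the screw clamp, centred under the rubber foot, with its plain end up against the end stop and its tongue end sticking out free, and let go of it. Then wind the crank down until the foot meets the channel and snug it by feel, to about 40 N with the rubber squeezed some 5 mm, never crushing it, and let go. Wind the clamp open first if there is no room, and leave the angle offcut, bin, carton and tape roll where they are.

Things in the scene. Friction and masses are not known exactly. Their poses are not given: they have to be found in the camera images.
- channel: Workpiece: steel U-channel lying open side down, 180 mm long, 40 wide, 25 high, about 0.22 kg, plus a flat tongue 20 mm wide, 4 thick, sticking out 20 mm more at the top of one end (200 mm overall); the other end is plain. Dark slots along its top. Origin: middle of the 180 mm, on the underside; x along it to the tongue end, z up. Starts flat on the bench.
- plain_end (a point): Middle of the channel's plain end, on the underside: 90 mm from its origin along -x.
- clamp: Grey C-frame screw clamp, fixed to the bench. Origin: on the bench under the screw's vertical axis. Column (44 mm wide, 140 high) on its -y side, face 65 mm from the axis; an arm 44 mm wide, 111 to 141 mm high, reaches from it to 24 mm past the axis. Throat open at +y and both x sides. Base plate 14 mm thick, x -45 to 45, y -110 to 100. Above the arm: a crank.
- bed: Steel bed of the clamp, axes as the clamp's. Origin: on its flat top, on the screw axis. Top spans x -30 to 30, y -35 to 95 mm. Its height above the bench differs each time (30 to 40 mm). At its -y end is the end stop, a wall 18 mm high with its face at y = -35. The +y end is open: the tongue end overhangs there. The channel rests on it stably by itself.
- foot: Round black rubber foot of the screw, 34 mm diameter, 12 high, does not turn. Origin: centre of its underside, z up. Once it touches, further winding squeezes it, like a spring of 8 N per mm (full stroke 9 mm).
- crank (a joint): Crank angle, rad. Grows clockwise seen from above, which lowers the foot 24 mm a turn (3.82 mm per rad). At 0 the foot is fully up, underside 92 mm above the bench, handle pointing to the clamp's -x; end of travel 12.04. Stays where left. Turning takes 0.30 N m (5.5 N at the handle) plus 0.0038 N m per newton of clamping.
- grip (a point): On the axis of the crank's upright black round handle (22 mm diameter, 52 tall, spins freely on its pin), 24 mm below its top: where to pinch it. 55 mm from the screw axis; goes round, up and down with the crank. 138 mm above the underside of the unsqueezed foot and 29 mm above the top of the crank arm, which is 20 mm wide.
- angle: Bystander, to be left alone: steel L-section angle offcut, 200 mm long, one leg flat (40 mm), one upright along its +y edge (40 mm high). No tongue. Origin: middle of the underside, x along it.
- bin: Bystander: open-front parts bin, 170 (x) x 110 x 75 mm high. Origin: centre of underside.
- carton: Bystander: small closed cardboard carton, 110 (x) x 90 x 65 mm high. Origin: centre of underside.
- tape_roll: Bystander: roll of tape lying flat, 100 mm diameter, 48 mm high. Origin: centre of underside.
Not all that is in view belongs to the job. What is shaped like the channel but brown, green or purple is not meant.

How it is judged:
On the way, in this order (a step that is already met when the one before it is completed fails the run):
1. the channel lies let go on the bed, plain end at the stop, with the foot still clear of it (y of plain_end in the frame of bed between -0.039 and -0.027 m and x of plain_end in the frame of bed between -0.012 and 0.012 m and x of channel in the frame of bed between -0.012 and 0.012 m and z of channel in the frame of bed below 0.004 m and angle between the x axis of channel and the y axis of bed, either way round below 0.12 rad and y of channel in the frame of bed above 0.03 m and angle between channel's own z axis and vertical below 0.06 rad and contact force between the fingers and channel below 0.2 N and contact force between foot and channel below 0.5 N), for 0.2 s.
2. the foot is wound down snug on the channel, 20 to 60 N (contact force between foot and channel between 20 and 60 N), for 0.2 s.
At the end, for the whole second after the job is handed in: The channel lies flat on the bed (4 mm), open side down, within 0.12 rad of its line and 12 mm of its centre line, plain end within 8 mm of the stop face, tongue end out over the open end; the foot presses it with 20 to 60 N; channel and crank are at rest and let go (all of step 2 and y of plain_end in the frame of bed between -0.039 and -0.027 m and x of plain_end in the frame of bed between -0.012 and 0.012 m and x of channel in the frame of bed between -0.012 and 0.012 m and z of channel in the frame of bed below 0.004 m and angle between the x axis of channel and the y axis of bed, either way round below 0.12 rad and y of channel in the frame of bed above 0.03 m and angle between channel's own z axis and vertical below 0.06 rad and contact force between the fingers and channel below 0.2 N and linear speed of channel below 0.01 m/s and velocity of joint crank between -0.05 and 0.05 rad/s); the robot touches nothing.
It fails at once if the foot crushes the channel (over 80 N) (contact force between foot and channel above 80 N).
It fails at once if the angle offcut is shifted by more than 25 mm (distance of angle from where it was at the start of the episode above 0.025 m).
It fails at once if the parts bin is shifted by more than 25 mm (distance of bin from where it was at the start of the episode above 0.025 m).
It fails at once if the carton is shifted by more than 25 mm (distance of carton from where it was at the start of the episode above 0.025 m).
It fails at once if the tape roll is shifted by more than 25 mm (distance of tape_roll from where it was at the start of the episode above 0.025 m).
It also fails if it takes over 72 s, if anything falls off the work surface, if the arm or the gripper's body presses on something with over 40 N, if the wrist force passes 120 N, or if a joint passes its speed limit or range.

## Working session

There is one attempt and no reset: what is moved stays moved. The work goes in short steps, Python scripts to look and compute and a tool call to move; the robot and the scene stay as the last step left them, time stands still between calls to the robot, and variables do not carry over. Pictures are saved under pics/ and viewed, and the job is handed in when it is done.

Besides the shell and the picture viewer there is one more tool, called after "Call:" as a command line: name --argument value ..., lists and objects as JSON in quotes. step_arm: Moves the arm, as the interface text tells. Its arguments: {"type":"object","properties":{"rows":{"type":"string"},"gripper":{"type":"number"},"squeeze":{"type":"number"}},"required":["rows"]}

```bash
mkdir -p pics; cat > h.py <<'E'
import numpy as np, cv2
from bench import bot, optics, sign_off
def grab(n):
    s=bot.get_state()
    im,d=optics.get_image(n); c=optics.calibration(n)
    if 'view' in c: T=np.linalg.inv(np.array(c['view']))
    else:
        W=np.eye(4); W[:3,:3]=np.array(s['tool_rot']).reshape(3,3); W[:3,3]=s['tool_pos']; T=W@np.array(c['tool_from_camera'])
    v,u=np.mgrid[0:420,0:560]
    P=np.stack([(u-c['cx'])/c['fx']*d,(v-c['cy'])/c['fy']*d,d],-1)@T[:3,:3].T+T[:3,3]
    P[d==0]=np.nan
    return im,d,P,T,c
def save(im,name,k=1):
    cv2.imwrite('pics/'+name,cv2.resize(im[:,:,::-1],None,fx=k,fy=k,interpolation=cv2.INTER_CUBIC))
E
python3 - <<'E'
from h import *
for n in ('scene','top'):
    im,d,P,T,c=grab(n); save(im,n+'0.png',1.4); np.save(n+'0.npy',P); np.save(n+'0im.npy',im); print(T.round(3),c['fx'])
s=bot.get_state(); print(s['time_s'],s['tool_pos'],s['tool_rot'])
E
```

```text
[[-0.346  0.721 -0.601  1.381]
 [ 0.938  0.263 -0.225  0.381]
 [-0.004 -0.641 -0.767  1.305]
 [ 0.     0.     0.     1.   ]] 491.3063693999999
[[ 0.023 -0.989  0.149  0.226]
 [-1.    -0.024 -0.003  0.046]
 [ 0.006 -0.149 -0.989  1.614]
 [ 0.     0.     0.     1.   ]] 520.8752657175145
0.1 [ 0.2316025  -0.49836537  0.25554023] [[ 4.21232918e-01 -9.06952413e-01 -3.87226729e-04]
 [-9.06950973e-01 -4.21232954e-01  1.65220899e-03]
 [-1.66158759e-03 -3.44769156e-04 -9.99998560e-01]]
```

View pics/scene0.png

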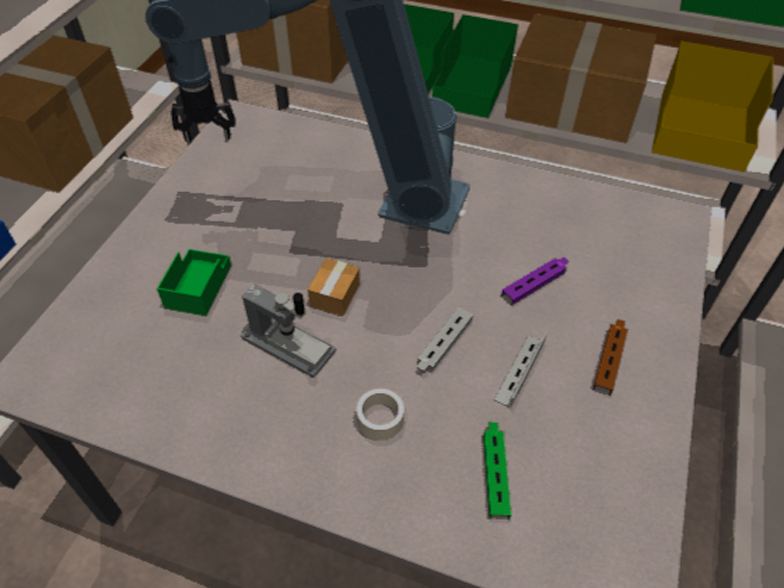

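View pics/top0.png

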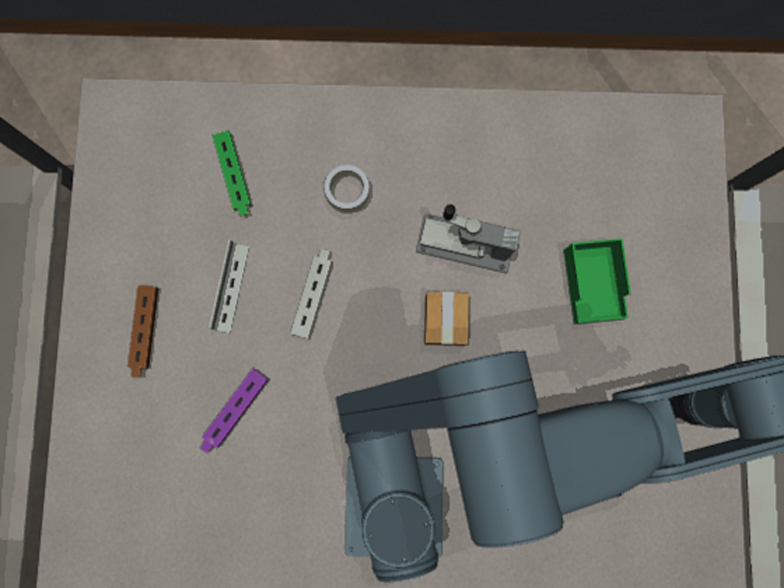

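Candidates in the top picture (as shown): grey at (312,293) with a tongue at (325,255); grey at (230,287), no tongue, upright leg on its left, so the angle; green (232,172), brown (143,330) and purple (235,410) are decoys. I choose (312,293) and check it in a crop.

```bash
python3 - <<'E'
from h import *
im=np.load('top0im.npy');P=np.load('top0.npy')
a=cv2.resize(im[170:245,150:250],None,fx=6,fy=6)[:450,:390] ; b=cv2.resize(im[140:200,290:380],None,fx=4.5,fy=4.5)
H=np.zeros((450,800,3),np.uint8);H[:,:390]=a;H[:270,395:]=b[:, :405] ; save(H,'crop0.png')
Z=P[...,2]
def rep(name,u0,u1,v0,v1,zlo,zhi):
    q=P[v0:v1,u0:u1].reshape(-1,3); q=q[(q[:,2]>zlo)&(q[:,2]<zhi)]
    r=cv2.minAreaRect((q[:,:2]*1000).astype(np.float32)); print(name,len(q),'zmed',np.median(q[:,2]).round(4),r)
rep('chan',203,243,173,247,.018,.03)
rep('chan-all',203,243,173,247,.008,.03)
rep('angle',145,182,168,242,.001,.05)
rep('carton',300,340,205,250,.03,.08)
rep('tape',230,268,115,155,.03,.06)
rep('bin',402,452,168,234,.03,.09)
rep('clampbase',294,376,140,198,.008,.02)
rep('bed',294,350,140,198,.028,.045)
rep('clamp top',294,376,140,198,.125,.147)
rep('crank',294,376,140,198,.15,.3)
print((Z[140:198:2,294:376:3]*1000).round(0).astype(int))
E
```

```text
chan 688 zmed 0.0251 ((452.70654296875, 192.5926971435547), (41.101806640625, 199.63490295410156), 74.9034194946289)
chan-all 771 zmed 0.0245 ((453.419677734375, 195.02435302734375), (115.23872375488281, 232.200439453125), 87.38571166992188)
angle 1715 zmed 0.0049 ((466.3457336425781, 381.6238098144531), (233.830322265625, 114.66254425048828), 2.8106534481048584)
carton 1135 zmed 0.0654 ((399.796142578125, -101.28640747070312), (91.17813873291016, 110.9492416381836), 89.47867584228516)
tape 419 zmed 0.0471 ((687.7880249023438, 123.51079559326172), (97.7604751586914, 100.13433837890625), 45.204864501953125)
bin 717 zmed 0.0552 ((489.4958801269531, -432.47332763671875), (171.47262573242188, 114.11418914794922), 7.817500114440918)
clampbase 539 zmed 0.0138 ((592.4072875976562, -154.71141052246094), (184.45620727539062, 258.8987121582031), 1.4048705101013184)
bed 608 zmed 0.0351 ((578.2840576171875, -112.85994720458984), (136.71591186523438, 64.47724151611328), 73.1781005859375)
clamp top 536 zmed 0.1399 ((567.8803100585938, -178.57791137695312), (123.33293914794922, 46.65544509887695), 
[... 17164 characters left out ...]
   -6
                     4]
 [                  -3                    0                   -5
                    -3                   -3                    2
                     3                   -4                   -3
                    -3                   -2                    0
                     4                   -2                    4
                    -1                   -3                    3
                     5                   -3                    3
                    -1                   -5                    0
                    -1                    7                    2
                     0]]<stdin>:19: RuntimeWarning: invalid value encountered in cast
```

View pics/crop0.png

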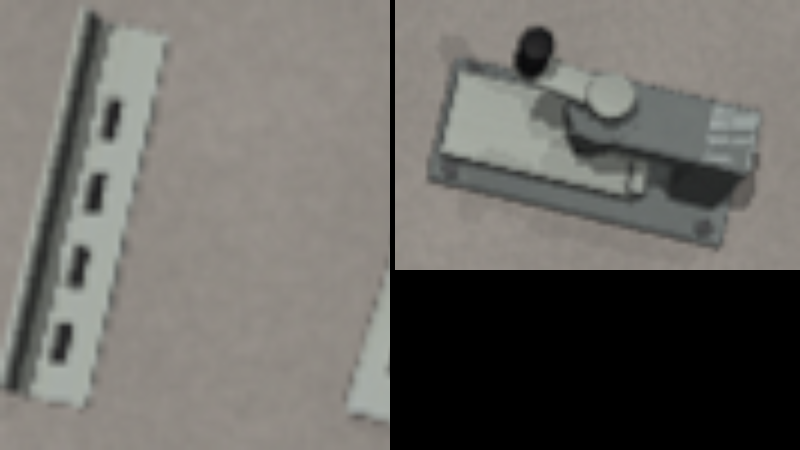

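The crop confirms it: the right-hand grey part has the tongue, and the slotted grey part with an upright leg is the angle. The clamp has its column toward world -y. The handle top is at z≈223, which puts the foot at ≈61 mm, so there is no room and it has to be wound open. I'll take closer wrist views.

```bash
python3 - <<'E'
from h import *
c=optics.calibration('wrist'); print({k:np.round(v,3) for k,v in c.items()})
im,d,P,T,_=grab('wrist'); save(im,'w0.png')
P=np.load('top0.npy');q=P[140:198,294:376].reshape(-1,3);q=q[q[:,2]>.205]
print('handle top',q.mean(0),len(q), np.median(q[:,2]))
E
```

```text
{'fx': np.float64(367.331), 'fy': np.float64(367.331), 'cx': np.float64(283.203), 'cy': np.float64(205.489), 'tool_from_camera': array([[ 1.   , -0.   ,  0.   ,  0.   ],
       [ 0.   ,  0.96 ,  0.279, -0.072],
       [-0.   , -0.279,  0.96 , -0.116],
       [ 0.   ,  0.   ,  0.   ,  1.   ]])}
handle top [ 0.59377416 -0.08844884  0.22128499] 58 0.22267187232841046
```

Call:
step_arm --rows "-20 -45 -20 0 0 0; -20 -45 -20 0 0 0; -20 -45 -20 0 0 0; -20 -45 -20 0 0 0; -20 -45 -20 0 0 0"

```text
time_s: 0.78
tool_pos: [0.3944, -0.3119, 0.3567]
tool_rot: [[0.421, -0.907, -0.0], [-0.907, -0.421, 0.0], [-0.0, 0.0, -1.0]]
force: [0.5, -0.7, 0.1]
opening: 0.0856
```

Call:
step_arm --rows "-25 -54 0 0 0 0; -25 -54 0 0 0 0; -25 -54 0 0 0 0; -25 -54 0 0 0 0; -25 -54 0 0 0 0"

```text
time_s: 1.4
tool_pos: [0.5868, -0.0845, 0.356]
tool_rot: [[0.421, -0.907, -0.0], [-0.907, -0.421, -0.0], [-0.0, 0.0, -1.0]]
force: [0.6, -0.8, -0.5]
opening: 0.0855
```

Call:
step_arm --rows "0 0 0 0 0 -0.18; 0 0 0 0 0 -0.18; 0 0 0 0 0 -0.18; 0 0 0 0 0 -0.18; 0 0 0 0 0 -0.18"

```text
time_s: 2.02
tool_pos: [0.5857, -0.0861, 0.3558]
tool_rot: [[0.974, -0.228, -0.001], [-0.228, -0.974, 0.0], [-0.001, -0.0, -1.0]]
force: [0.5, -0.0, -0.1]
opening: 0.0854
```

Call:
step_arm --rows "0 0 0 0 0 -0.04; 0 0 0 0 0 0"

```text
time_s: 2.28
tool_pos: [0.5857, -0.0862, 0.356]
tool_rot: [[0.981, -0.195, -0.001], [-0.195, -0.981, 0.0], [-0.001, -0.0, -1.0]]
force: [-0.4, -0.4, -0.1]
opening: 0.0853
```

```bash
python3 - <<'E'
from h import *
s=bot.get_state(); print(s['time_s'],s['tool_pos'],np.round(s['tool_rot'],3),s['qpos'],s['force'])
im,d,P,T,_=grab('wrist'); save(im,'w1.png',1.4); np.save('w1.npy',P); np.save('w1im.npy',im); np.save('w1T.npy',T)
E
```

```text
2.275 [ 0.58574838 -0.08621709  0.35595284] [[ 0.981 -0.195 -0.001]
 [-0.195 -0.981  0.   ]
 [-0.001 -0.    -1.   ]] [-3.34403607e-01  2.93124723e-01  1.24943769e+00  1.47559361e-05
  1.59976973e+00 -1.37898757e-01] [-0.36778708 -0.4257226  -0.07601276]
```

View pics/w1.png

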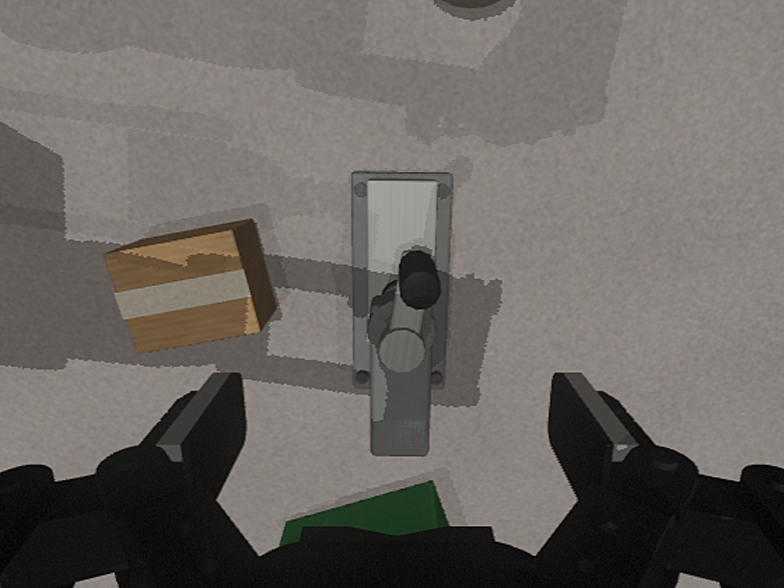

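The wrist view shows the clamp nearly aligned with the image: base corners at (352,172) and (453,174), hub top at (402,350), handle top at about (419,287). Next I'll turn these pixels into positions.

```bash
cat >> h.py <<'E'
def ray(c,T,u,v,z):
    r=T[:3,:3]@np.array([(u-c['cx'])/c['fx'],(v-c['cy'])/c['fy'],1]); return T[:3,3]+r*(z-T[2,3])/r[2]
E
python3 - <<'E'
from h import *
im=np.load('w1im.npy');P=np.load('w1.npy');T=np.load('w1T.npy');c=optics.calibration('wrist')
save(im[110:330,235:345],'w1c.png',2.7)
R=T[:3,:3]
def rep(n,u0,u1,v0,v1,lo,hi):
    q=P[v0:v1,u0:u1].reshape(-1,3);q=q[(q[:,2]>lo)&(q[:,2]<hi)]
    r=cv2.minAreaRect((q[:,:2]*1000).astype(np.float32)); print(n,len(q),np.median(q[:,2]).round(4),q.mean(0).round(4),np.round(r[0],1),np.round(r[1],1),round(r[2],1))
rep('handletop',280,320,175,225,.212,.24)
rep('hub',270,310,230,270,.165,.20)
rep('arm',260,310,235,330,.13,.15)
rep('bed',260,320,125,180,.027,.045)
for z,pts in ((.014,[(352,172),(453,174)]),(.035,[(368,180),(437,181)]),(.174,[(402,350)]),(.222,[(419,287)]),(.141,[(371,455),(429,455)])):
    for p in pts: print(z,p,ray(c,T,p[0]/1.4,p[1]/1.4,z).round(4))
E
```

```text
handletop 739 0.2218 [ 0.5981 -0.0898  0.2212] [597.8 -90.8] [20.7 20.8] 79.0
hub 973 0.1729 [ 0.5798 -0.1399  0.1723] [ 579.4 -140.8] [32.6 28.4] 79.1
arm 3035 0.1387 [ 0.5672 -0.1977  0.1386] [ 568.5 -190.5] [102.8  44.8] 78.2
bed 2560 0.033 [ 0.5923 -0.079   0.033 ] [592.5 -79.9] [61.3 59.8] 78.0
0.014 (352, 172) [ 0.5573 -0.0364  0.014 ]
0.014 (453, 174) [ 0.6433 -0.0553  0.014 ]
0.035 (368, 180) [ 0.571  -0.0445  0.035 ]
0.035 (437, 181) [ 0.6273 -0.0565  0.035 ]
0.174 (402, 350) [ 0.5793 -0.1418  0.174 ]
0.222 (419, 287) [ 0.5978 -0.0895  0.222 ]
0.141 (371, 455) [ 0.5382 -0.2336  0.141 ]
0.141 (429, 455) [ 0.5804 -0.242   0.141 ]
```

View pics/w1c.png

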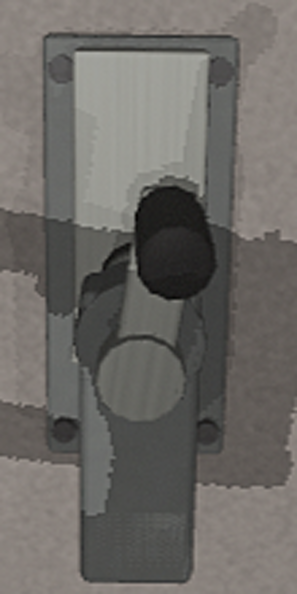

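Call:
step_arm --rows "12.5 1.5 0 0 0 0.015; 0 0 50 0 0 0; 0 0 50 0 0 0; 0 0 40 0 0 0; 0 0 0 0 0 0"

```text
time_s: 2.95
tool_pos: [0.5964, -0.0897, 0.2127]
tool_rot: [[0.978, -0.21, -0.007], [-0.21, -0.978, 0.003], [-0.008, -0.001, -1.0]]
force: [-1.2, 0.3, 0.3]
opening: 0.0856
```

```bash
python3 - <<'E'
from h import *
s=bot.get_state(); print(s['time_s'],s['tool_pos'],np.round(s['tool_rot'],3),s['force'])
im,d,P,T,c=grab('wrist'); save(im,'w2.png',1.4)
E
```

```text
2.95 [ 0.59636627 -0.0897392   0.21269443] [[ 0.978 -0.21  -0.007]
 [-0.21  -0.978  0.003]
 [-0.008 -0.001 -1.   ]] [-1.18239355  0.31859639  0.25496699]
```

View pics/w2.png

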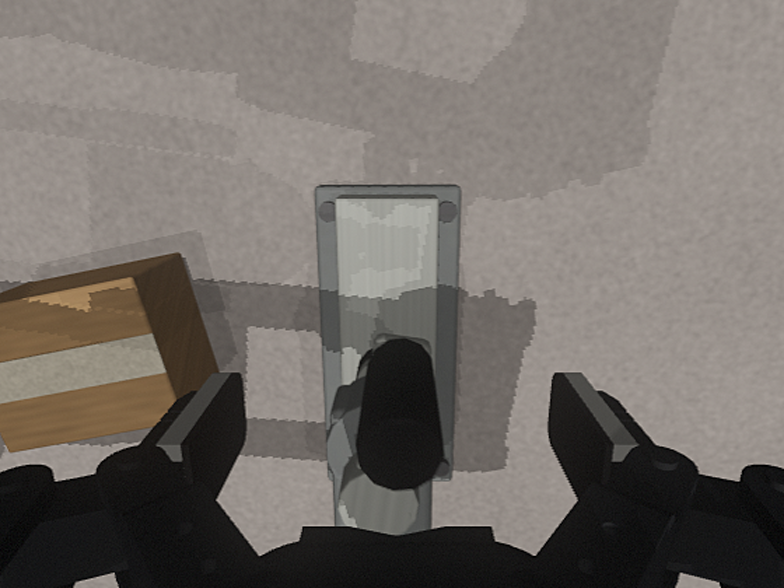

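The handle sits centred between the open pads (top at about (400,455)). I'll close on it.

Call:
step_arm --rows "1.5 0.5 6 0 0 0; 0 0 0 0 0 0; 0 0 0 0 0 0; 0 0 0 0 0 0; 0 0 0 0 0 0" --gripper 10 --squeeze 60

```text
time_s: 3.62
tool_pos: [0.599, -0.0909, 0.2114]
tool_rot: [[0.978, -0.209, 0.001], [-0.209, -0.978, -0.0], [0.001, 0.0, -1.0]]
force: [-2.8, 0.5, 6.0]
opening: 0.0208
```

Call:
step_arm --rows "0 0 0 0 0 0; 0 0 0 0 0 0; 0 0 0 0 0 0"

```text
time_s: 4.0
tool_pos: [0.599, -0.0909, 0.2114]
tool_rot: [[0.978, -0.209, 0.0], [-0.209, -0.978, -0.0], [0.0, 0.0, -1.0]]
force: [-3.8, 1.0, 6.0]
opening: 0.0205
```

```bash
cat > circ.py <<'E'
import numpy as np,sys
a,b,n=float(sys.argv[1]),float(sys.argv[2]),int(sys.argv[3])
t=np.linspace(a,b,n+1); X=np.c_[-55*np.cos(t),-55*np.sin(t),3.82*t]
D=np.diff(np.round((X-X[0])*2)/2,axis=0)
for i in range(0,n,5): print('; '.join('%g %g %g 0 0 0'%tuple(r) for r in D[i:i+5]), '| th',t[min(i+5,n)].round(2))
E
python3 circ.py 8.0 4.4 9
```

```text
-22 1 -1.5 0 0 0; -19.5 10 -1.5 0 0 0; -14.5 16 -1.5 0 0 0; -6.5 21 -1.5 0 0 0; 1.5 22 -1.5 0 0 0 | th 6.0
10.5 19 -1.5 0 0 0; 16.5 14 -1.5 0 0 0; 21 6 -1.5 0 0 0; 22 -2 -2 0 0 0 | th 4.4
```

Call:
step_arm --rows "-22 1 -1.5 0 0 0; -19.5 10 -1.5 0 0 0"

```text
time_s: 4.25
tool_pos: [0.5581, -0.0905, 0.2144]
tool_rot: [[0.978, -0.209, 0.006], [-0.209, -0.978, 0.004], [0.005, -0.005, -1.0]]
force: [6.5, 5.6, 1.8]
opening: 0.0206
```

Call:
step_arm --rows "-14.5 16 -1.5 0 0 0; -6.5 21 -1.5 0 0 0; 1.5 22 -1.5 0 0 0"

```text
time_s: 4.62
tool_pos: [0.5227, -0.1439, 0.219]
tool_rot: [[0.978, -0.208, -0.003], [-0.208, -0.978, 0.004], [-0.004, -0.004, -1.0]]
force: [-2.7, 7.3, 8.6]
opening: 0.021
```

Call:
step_arm --rows "10.5 19 -1.5 0 0 0; 16.5 14 -1.5 0 0 0; 21 6 -1.5 0 0 0; 22 -2 -2 0 0 0; 0 0 0 0 0 0"

```text
time_s: 5.25
tool_pos: [0.5866, -0.1963, 0.2255]
tool_rot: [[0.978, -0.209, 0.001], [-0.209, -0.978, 0.002], [0.001, -0.002, -1.0]]
force: [-0.7, 4.5, 6.9]
opening: 0.0205
```

```bash
python3 - <<'E'
from h import *
s=bot.get_state(); print(s['time_s'],s['tool_pos'],s['force'])
im,d,P,T,c=grab('scene'); save(im[170:300,120:320],'s1.png',4)
E
```

```text
5.25 [ 0.5865737  -0.1963473   0.22550634] [-0.69985706  4.50165154  6.94448899]
```

View pics/s1.png

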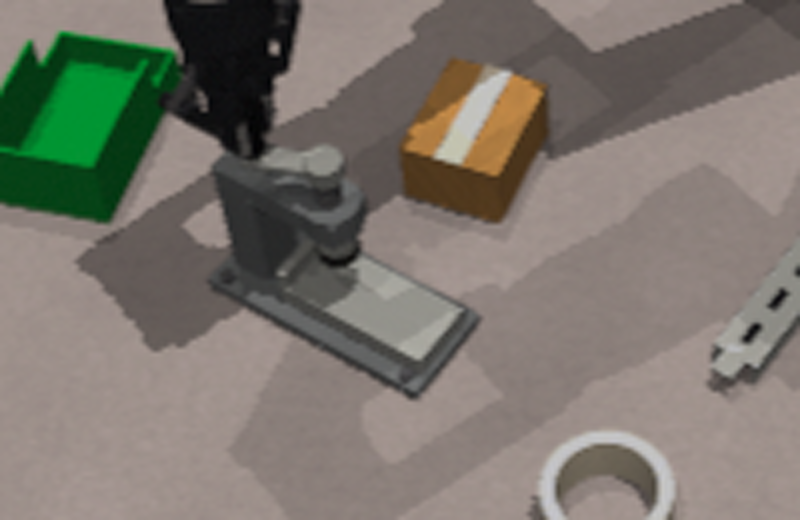

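Call:
step_arm --rows "0 0 0 0 0 0; 0 0 0 0 0 0; 0 0 0 0 0 0; 0 0 -40 0 0 0; 0 0 -30 0 0 0" --gripper 85

```text
time_s: 5.92
tool_pos: [0.5856, -0.1977, 0.2954]
tool_rot: [[0.978, -0.21, 0.0], [-0.21, -0.978, -0.0], [0.0, 0.0, -1.0]]
force: [0.0, -1.5, 0.1]
opening: 0.0849
```

Call:
step_arm --rows "-24.5 -50 0 0 0 0; -24.5 -50 0 0 0 0; -24.5 -50 0 0 0 0; -24.5 -50 0 0 0 0; -24.5 -50 0 0 0 0"

```text
time_s: 6.55
tool_pos: [0.5175, 0.0741, 0.2944]
tool_rot: [[0.978, -0.21, 0.001], [-0.21, -0.978, -0.0], [0.0, -0.0, -1.0]]
force: [0.8, 0.4, 0.1]
opening: 0.0845
```

Call:
step_arm --rows "-24.5 -50 0 0 0 0; -24.5 -50 0 0 0 0; 0 0 0 0 0 0.18; 0 0 0 0 0 0.18; 0 0 0 0 0 0.18"

```text
time_s: 7.18
tool_pos: [0.4911, 0.1809, 0.2943]
tool_rot: [[0.727, -0.686, 0.0], [-0.686, -0.727, -0.0], [0.0, 0.0, -1.0]]
force: [1.2, 0.5, 0.1]
opening: 0.0849
```

Call:
step_arm --rows "0 0 0 0 0 0.18; 0 0 0 0 0 0.18; 0 0 0 0 0 0.18; 0 0 0 0 0 0.18; 0 0 0 0 0 0.18"

```text
time_s: 7.8
tool_pos: [0.4912, 0.1805, 0.2942]
tool_rot: [[-0.086, -0.996, -0.0], [-0.996, 0.086, -0.0], [0.0, 0.0, -1.0]]
force: [-0.1, 0.0, -0.7]
opening: 0.0851
```

Call:
step_arm --rows "0 0 25 0 0 0.18; 0 0 25 0 0 0; 0 0 0 0 0 0"

```text
time_s: 8.18
tool_pos: [0.4899, 0.1803, 0.2425]
tool_rot: [[-0.257, -0.966, -0.004], [-0.966, 0.257, -0.001], [0.002, 0.004, -1.0]]
force: [0.6, -0.2, 0.4]
opening: 0.0849
```

```bash
python3 - <<'E'
from h import *
s=bot.get_state(); print(s['time_s'],s['tool_pos'],np.round(s['tool_rot'],3),s['force'],s['qpos'])
im,d,P,T,c=grab('wrist'); save(im,'w3.png',1.4); np.save('w3.npy',P); np.save('w3im.npy',im); np.save('w3T.npy',T)
E
```

```text
8.175 [0.48994247 0.1803334  0.24254668] [[-0.257 -0.966 -0.004]
 [-0.966  0.257 -0.001]
 [ 0.002  0.004 -1.   ]] [ 0.5818755  -0.24417142  0.43140704] [ 1.38894002e-01  2.20917931e-01  1.61924168e+00 -1.09343415e-04
  1.30578180e+00  1.96997527e+00]
```

View pics/w3.png

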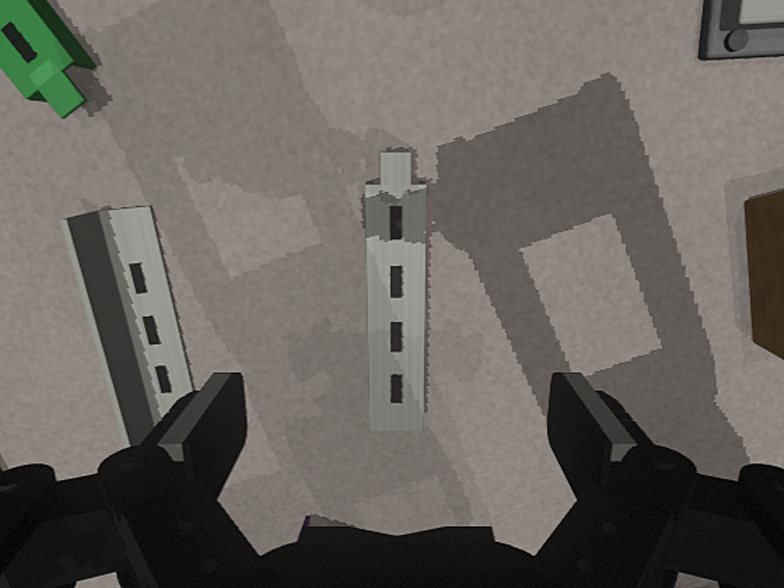

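The channel is centred and aligned in the wrist view: tongue tip at (396,152), shoulder at (366..426,185), plain end at (370..423,430). The angle is to its left, clear of it.

```bash
python3 - <<'E'
from h import *
P=np.load('w3.npy');T=np.load('w3T.npy');c=optics.calibration('wrist');s=bot.get_state()
f=lambda u,v,z=.025: ray(c,T,u/1.4,v/1.4,z)[:2]
a,b,p,q,t=f(366,185),f(426.5,185),f(370,430),f(423,430),f(396,152)
sh=(a+b)/2; pl=(p+q)/2; ax=sh-pl; L=np.linalg.norm(ax); ax/=L
print('widths',np.linalg.norm(a-b),np.linalg.norm(p-q),'len',L,'tongue',np.linalg.norm(t-sh)); print('plain',pl,'sh',sh,'dir',ax,np.degrees(np.arctan2(ax[1],ax[0])))
q_=P[135:305,260:305].reshape(-1,3);q_=q_[(q_[:,2]>.017)&(q_[:,2]<.035)];print(cv2.minAreaRect((q_[:,:2]*1000).astype(np.float32)),np.median(q_[:,2]))
o=(sh+pl)/2; g=o+.070*ax; R=np.array(s['tool_rot']); d=np.r_[g,0]-np.r_[s['tool_pos'][:2],0]; print('origin',o,'grasp',g,'tool delta',R.T@d*1000)
ty=-R[:2,1]; print('yaw err (rotate about world z)',np.arctan2(ax[1],ax[0])-np.arctan2(ty[1],ty[0]))
E
```

```text
widths 0.03864078798272504 0.03901938008350547 len 0.17758730374040463 tongue 0.02038817654358945
plain [0.35953629 0.21544608] sh [0.53117551 0.16986949] dir [ 0.96650619 -0.25664329] -14.870979906777302
((445.19183349609375, 192.92108154296875), (40.10979461669922, 173.12149047851562), 75.20793914794922) 0.02371072614297398
origin [0.4453559  0.19265778] grasp [0.51301133 0.17469275] tool delta [ -0.05441421 -22.92738373  -0.03372325]
yaw err (rotate about world z) 0.0006148428174483911
```

Call:
step_arm --rows "0 -23 50 0 0 0; 0 0 50 0 0 0; 0 0 50 0 0 0; 0 0 45 0 0 0; 0 0 0 0 0 0"

```text
time_s: 8.85
tool_pos: [0.5118, 0.1745, 0.0474]
tool_rot: [[-0.257, -0.966, -0.006], [-0.966, 0.257, -0.001], [0.002, 0.005, -1.0]]
force: [-0.1, -0.5, 1.2]
opening: 0.0854
```

```bash
python3 - <<'E'
from h import *
im,d,P,T,c=grab('wrist'); save(im,'w4.png',1.4);s=bot.get_state(); print(s['time_s'],s['tool_pos'],s['force'],np.round(s['tool_rot'],3))
E
```

```text
8.9 [0.51362654 0.17474221 0.04959634] [0.49321387 0.4049628  1.34529321] [[-0.257 -0.966 -0.001]
 [-0.966  0.257 -0.   ]
 [ 0.     0.001 -1.   ]]
```

View pics/w4.png

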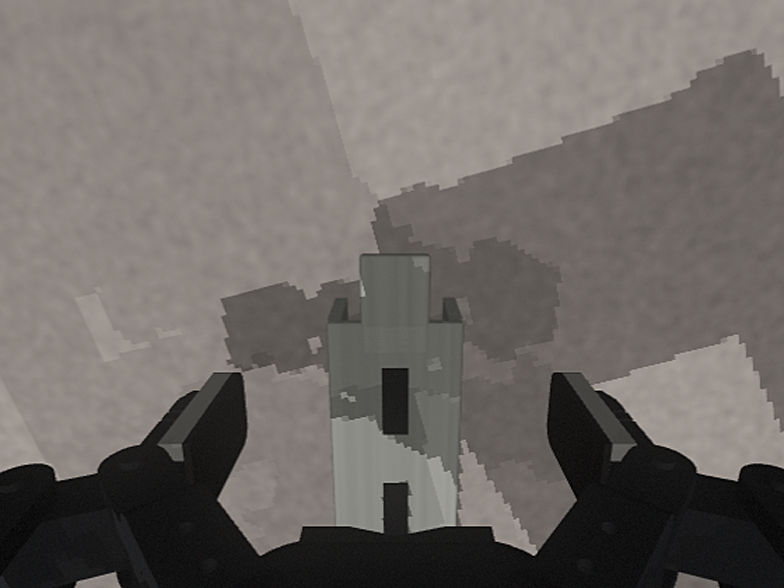

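The channel is centred between the pads (330..462). I'll go down 18 mm and grip it.

Call:
step_arm --rows "0 0 18 0 0 0; 0 0 0 0 0 0; 0 0 0 0 0 0; 0 0 0 0 0 0; 0 0 0 0 0 0" --gripper 30 --squeeze 80

```text
time_s: 9.52
tool_pos: [0.5153, 0.175, 0.0341]
tool_rot: [[-0.257, -0.966, 0.005], [-0.966, 0.257, 0.0], [-0.002, -0.004, -1.0]]
force: [-0.2, -0.4, 7.1]
opening: 0.0383
```

Call:
step_arm --rows "0 0 0 0 0 0; 0 0 0 0 0 0; 0 0 0 0 0 0"

```text
time_s: 9.9
tool_pos: [0.5153, 0.175, 0.0341]
tool_rot: [[-0.257, -0.966, 0.005], [-0.966, 0.257, 0.0], [-0.002, -0.004, -1.0]]
force: [-0.5, -0.5, 7.0]
opening: 0.0379
```

Call:
step_arm --rows "0 0 -15 0 0 0; 0 0 -25 0 0 0; 0 0 -40 0 0 0; 0 0 -40 0 0 0; 0 0 0 0 0 0"

```text
time_s: 10.52
tool_pos: [0.5159, 0.1752, 0.1562]
tool_rot: [[-0.257, -0.966, 0.009], [-0.966, 0.257, 0.001], [-0.003, -0.008, -1.0]]
force: [0.3, -0.7, -2.2]
opening: 0.038
```

```bash
python3 - <<'E'
from h import *
im,d,P,T,c=grab('wrist'); save(im,'w5.png',1.4);s=bot.get_state(); print(s['time_s'],s['tool_pos'],s['force'],np.round(s['tool_rot'],3),s['opening'])
i2,d,P,T,c=grab('scene'); save(i2[160:330,230:430],'s2.png',3.5)
E
```

```text
10.575 [0.51447784 0.17497504 0.15391525] [-0.4457688   0.19053342 -2.54838951] [[-0.257 -0.966  0.005]
 [-0.966  0.257  0.001]
 [-0.002 -0.004 -1.   ]] 0.03806683253570446
```

View pics/w5.png

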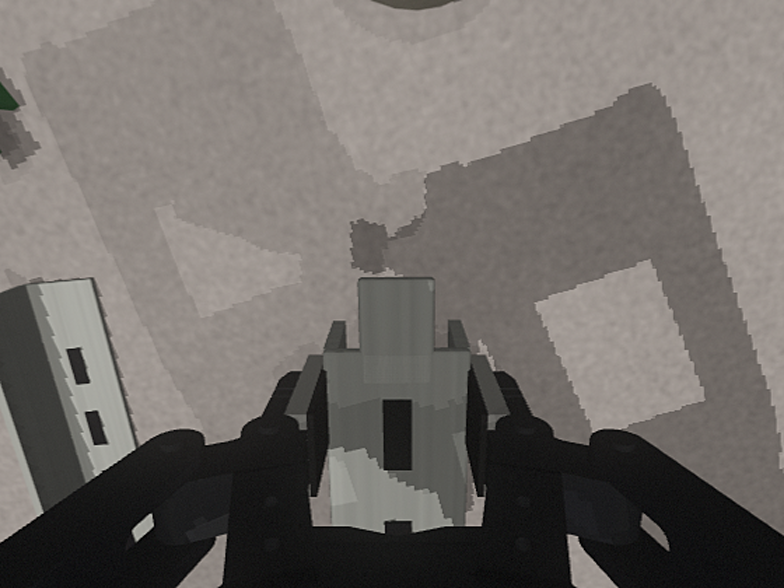

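View pics/s2.png

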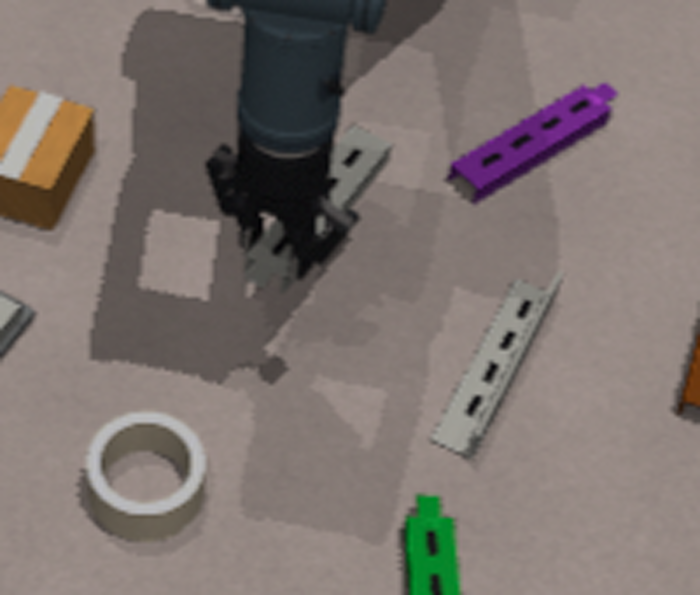

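```bash
cat > inhand.py <<'E'
from h import *
s=bot.get_state();im,d,P,T,c=grab('wrist'); R=np.array(s['tool_rot'])
Q=(P-np.array(s['tool_pos']))@R*1000
q=Q[205:365,240:330].reshape(-1,3); q=q[~np.isnan(q[:,0])]
q=q[(abs(q[:,0])<17)&(q[:,2]>-5)&(q[:,2]<25)&(q[:,1]<-0)]
A=np.c_[q[:,:2],np.ones(len(q))]
for _ in range(4):
    k=np.linalg.lstsq(A,q[:,2],rcond=None)[0]; r=abs(A@k-q[:,2]); A,q=A[r<6],q[r<6]
print('n',len(q),'top plane tool z = %.3f x + %.3f y + %.2f'%tuple(k),'y range',q[:,1].min(),q[:,1].max())
t=q[abs(q[:,0])<6]; sh=q[(abs(q[:,0])>12)]
print('tongue tip y',np.percentile(t[:,1],1),'shoulder y',np.percentile(sh[:,1],1))
print(s['tool_pos'],s['time_s'])
E
python3 inhand.py
```

```text
n 6398 top plane tool z = 0.003 x + -0.003 y + 10.37 y range -35.65854700145673 -0.010214655676600988
tongue tip y -35.24543777729279 shoulder y -17.74265262232402
[0.51336932 0.17481325 0.15222466] 10.625
```

No droop: the top-plane slope is about 0, and the TCP sits ≈72.5 mm along the channel. Next I turn it toward the clamp.

Call:
step_arm --rows "0 0 0 0 0 -0.18; 0 0 0 0 0 -0.18; 0 0 0 0 0 -0.18; 0 0 0 0 0 -0.18; 0 0 0 0 0 -0.18"

```text
time_s: 11.3
tool_pos: [0.5122, 0.1746, 0.1495]
tool_rot: [[0.602, -0.799, -0.004], [-0.799, -0.602, -0.0], [-0.002, 0.003, -1.0]]
force: [-0.3, -0.2, -2.2]
opening: 0.0379
```

Call:
step_arm --rows "0 0 0 0 0 -0.18; 0 0 0 0 0 -0.18; 0 0 0 0 0 -0.18; 0 0 0 0 0 -0.18; 0 0 0 0 0 0"

```text
time_s: 11.92
tool_pos: [0.5124, 0.1747, 0.1498]
tool_rot: [[0.977, -0.211, -0.003], [-0.211, -0.977, -0.0], [-0.003, 0.001, -1.0]]
force: [-0.5, -0.1, -1.6]
opening: 0.0379
```

Call:
step_arm --rows "33 23 0 0 0 0; 33 23 0 0 0 0; 33 23 0 0 0 0; 32 23 0 0 0 0; 0 0 0 0 0 0"

```text
time_s: 12.55
tool_pos: [0.6235, 0.0549, 0.15]
tool_rot: [[0.976, -0.216, -0.001], [-0.216, -0.976, -0.0], [-0.001, 0.001, -1.0]]
force: [-0.4, -0.1, -2.2]
opening: 0.0381
```

```bash
python3 inhand.py; python3 - <<'E'
from h import *
s=bot.get_state(); print(s['time_s'],s['tool_pos'],s['force'],np.round(s['tool_rot'],3))
i2,d,P,T,c=grab('scene'); save(i2[160:330,120:350],'s3.png',3.4)
x=np.array([np.cos(np.radians(-12.1)),np.sin(np.radians(-12.1))]);y=np.array([-x[1],x[0]])
r=s['tool_pos'][:2]-np.array([.5794,-.143]);print('clamp xy',r@x,r@y)
E
```

```text
n 6129 top plane tool z = -0.003 x + -0.002 y + 10.37 y range -35.275052506273596 -0.0015903520920201042
tongue tip y -34.753332136461246 shoulder y -17.164638146267084
[0.62348028 0.05486805 0.15002412] 12.55
12.6 [0.62214874 0.05630782 0.14993985] [ 0.36372279 -0.16329434 -1.77036752] [[ 0.977 -0.215 -0.002]
 [-0.215 -0.977  0.   ]
 [-0.002  0.    -1.   ]]
clamp xy 2.0388268509608196e-05 0.20384077163729894
```

View pics/s3.png

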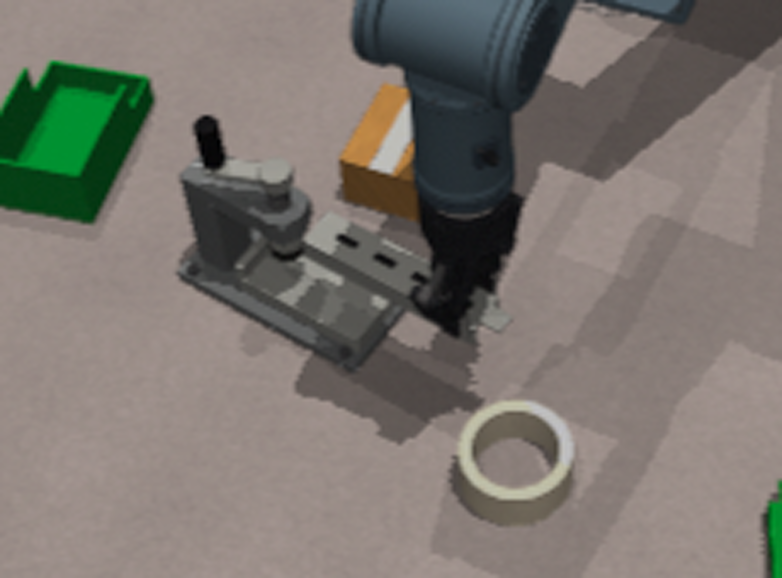

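Lined up: clamp x≈0, y≈204, channel level. Now lower it and check from the side before sliding in.

Call:
step_arm --rows "0 0 40 0 0 0; 0 0 33 0 0 0; 0 0 0 0 0 0"

```text
time_s: 13.02
tool_pos: [0.6188, 0.0587, 0.0753]
tool_rot: [[0.978, -0.21, -0.008], [-0.21, -0.978, 0.001], [-0.008, 0.001, -1.0]]
force: [-1.1, 0.1, -1.9]
opening: 0.038
```

```bash
python3 - <<'E'
from h import *
s=bot.get_state(); print(s['time_s'],s['tool_pos'],s['force'])
i2,d,P,T,c=grab('scene'); save(i2[190:290,150:290],'s4.png',5.5); np.save('s4.npy',P)
E
```

```text
13.025 [0.61879037 0.05869639 0.07527727] [-1.05410192  0.06589863 -1.9065832 ]
```

View pics/s4.png

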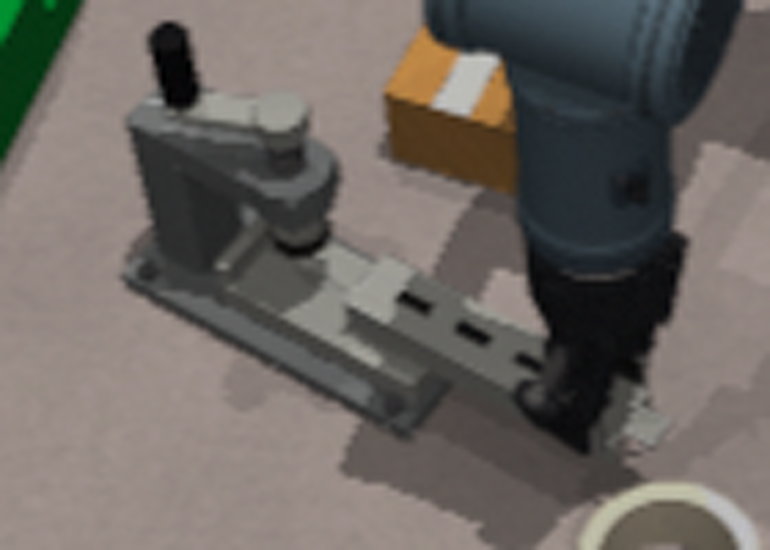

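Call:
step_arm --rows "0 20 0 0 0 0; 0 20 0 0 0 0; 0 15 0 0 0 0; 0 10 0 0 0 0; 0 0 0 0 0 0"

```text
time_s: 13.7
tool_pos: [0.6086, -0.0073, 0.0785]
tool_rot: [[0.977, -0.211, 0.0], [-0.211, -0.977, 0.0], [0.0, -0.0, -1.0]]
force: [0.6, 0.4, -1.7]
opening: 0.0381
```

```bash
cat > look.py <<'E'
from h import *
import sys
s=bot.get_state(); print(s['time_s'],s['tool_pos'],s['force'],np.round(s['tool_rot'],3)[:,0])
x=np.array([np.cos(np.radians(-12.1)),np.sin(np.radians(-12.1))]);y=np.array([-x[1],x[0]])
r=s['tool_pos'][:2]-np.array([.5794,-.143]);print('clamp xy',r@x,r@y)
i2,d,P,T,c=grab('scene'); save(i2[190:290,150:290],sys.argv[1]+'.png',5.5); np.save('last.npy',P)
E
python3 look.py s5
```

```text
13.7 [ 0.60857107 -0.00733144  0.07849693] [ 0.59336834  0.44874429 -1.70426338] [ 0.977 -0.211  0.   ]
clamp xy 8.43359002206797e-05 0.1387692382356752
```

View pics/s5.png

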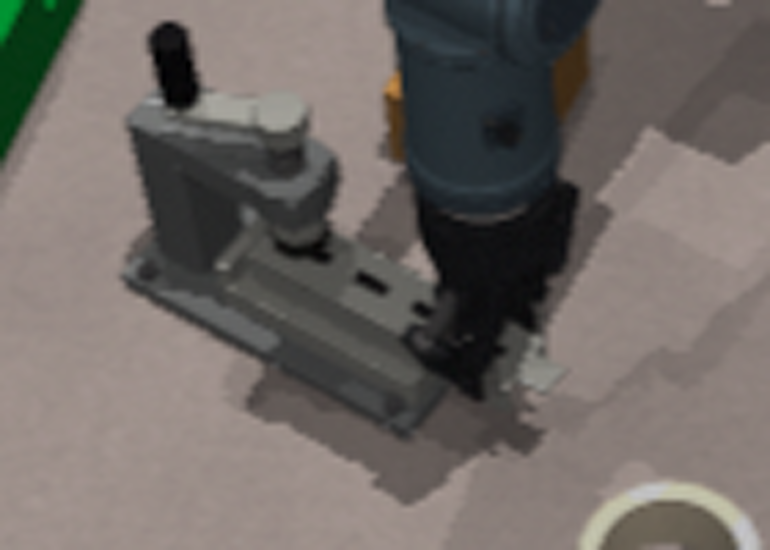

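Call:
step_arm --rows "0 7 0 0 0 0; 0 0 3 0 0 0; 0 0 2 0 0 0; 0 0 0 0 0 0; 0 0 0 0 0 0"

```text
time_s: 14.38
tool_pos: [0.6072, -0.0128, 0.0733]
tool_rot: [[0.978, -0.209, -0.0], [-0.209, -0.978, 0.0], [-0.0, -0.0, -1.0]]
force: [-0.2, 0.1, -0.9]
opening: 0.0382
```

Call:
step_arm --rows "0 0 1 0 0 0; 0 0 1 0 0 0; 0 0 0 0 0 0"

```text
time_s: 14.75
tool_pos: [0.6071, -0.013, 0.0712]
tool_rot: [[0.978, -0.209, -0.0], [-0.209, -0.978, 0.0], [-0.0, 0.0, -1.0]]
force: [0.5, -0.1, -0.9]
opening: 0.0381
```

Call:
step_arm --rows "0 0 1 0 0 0; 0 0 0 0 0 0"

```text
time_s: 15.0
tool_pos: [0.6071, -0.013, 0.0702]
tool_rot: [[0.978, -0.209, -0.0], [-0.209, -0.978, 0.0], [-0.0, -0.0, -1.0]]
force: [-0.1, 0.5, -1.6]
opening: 0.038
```

Call:
step_arm --rows "0 0 1 0 0 0; 0 0 0 0 0 0"

```text
time_s: 15.25
tool_pos: [0.6071, -0.013, 0.0692]
tool_rot: [[0.978, -0.209, -0.0], [-0.209, -0.978, 0.0], [-0.0, -0.0, -1.0]]
force: [-0.5, 0.6, -1.8]
opening: 0.0379
```

Call:
step_arm --rows "0 0 1 0 0 0; 0 0 0 0 0 0"

```text
time_s: 15.5
tool_pos: [0.6073, -0.013, 0.0685]
tool_rot: [[0.978, -0.209, 0.0], [-0.209, -0.978, -0.0], [0.0, 0.0, -1.0]]
force: [-0.0, -0.6, -1.4]
opening: 0.0384
```

Call:
step_arm --rows "0 0 1 0 0 0; 0 0 0 0 0 0"

```text
time_s: 15.75
tool_pos: [0.6073, -0.0129, 0.0681]
tool_rot: [[0.978, -0.209, 0.001], [-0.209, -0.978, -0.0], [0.001, -0.0, -1.0]]
force: [-2.0, 0.7, 4.5]
opening: 0.0379
```

Call:
step_arm --rows "0 2 -0.5 0 0 0; 0 0 0 0 0 0"

```text
time_s: 16.0
tool_pos: [0.6072, -0.0149, 0.0682]
tool_rot: [[0.978, -0.21, 0.001], [-0.21, -0.978, 0.0], [0.001, -0.0, -1.0]]
force: [0.7, 3.8, 3.9]
opening: 0.0379
```

Call:
step_arm --rows "0 1.5 0 0 0 0; 0 0 0 0 0 0"

```text
time_s: 16.25
tool_pos: [0.6069, -0.0163, 0.0682]
tool_rot: [[0.978, -0.21, 0.001], [-0.21, -0.978, 0.0], [0.001, -0.0, -1.0]]
force: [1.2, 4.2, 4.7]
opening: 0.0382
```

```bash
python3 look.py s6; python3 inhand.py
```

```text
16.25 [ 0.60688877 -0.01634732  0.06816949] [1.24574966 4.1945426  4.73803948] [ 0.978 -0.21   0.001]
clamp xy 0.0003293081015752161 0.12960102443508062
n 6112 top plane tool z = -0.004 x + -0.009 y + 10.35 y range -35.17937896404329 -0.0018584759228390338
tongue tip y -34.695092283297946 shoulder y -17.36155301813714
[ 0.60690999 -0.01634867  0.06816711] 16.3
```

View pics/s6.png

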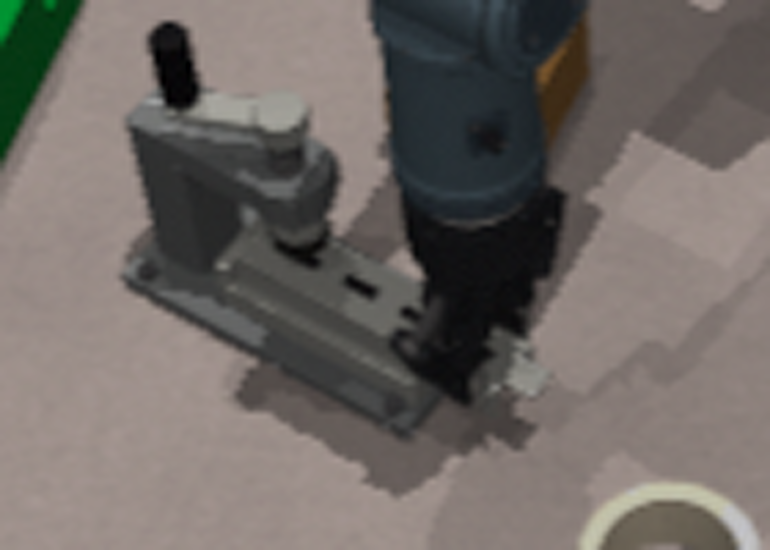

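Call:
step_arm --rows "0 1.5 0 0 0 0; 0 0 0 0 0 0"

```text
time_s: 16.6
tool_pos: [0.6066, -0.0178, 0.0682]
tool_rot: [[0.978, -0.209, 0.001], [-0.209, -0.978, 0.0], [0.001, -0.0, -1.0]]
force: [1.0, 4.2, 5.0]
opening: 0.0384
```

Call:
step_arm --rows "0 1 0 0 0 0; 0 0 0 0 0 0"

```text
time_s: 16.85
tool_pos: [0.6065, -0.018, 0.0682]
tool_rot: [[0.978, -0.21, 0.002], [-0.21, -0.978, 0.001], [0.001, -0.002, -1.0]]
force: [1.8, 6.9, 5.4]
opening: 0.0381
```

Force steps up from 4.2 to 6.9 N with only 0.2 mm of travel, so the plain end is on the stop. Release and look.

Call:
step_arm --rows "0 -0.5 -0.5 0 0 0; 0 0 0 0 0 0; 0 0 0 0 0 0; 0 0 0 0 0 0; 0 0 0 0 0 0" --gripper 85

```text
time_s: 17.48
tool_pos: [0.6059, -0.0186, 0.0682]
tool_rot: [[0.978, -0.21, -0.0], [-0.21, -0.978, -0.0], [-0.0, 0.0, -1.0]]
force: [0.6, -0.5, 0.3]
opening: 0.0849
```

Call:
step_arm --rows "0 0 -30 0 0 0; 0 0 -50 0 0 0; 0 0 -60 0 0 0; 0 0 -50 0 0 0; 0 0 0 0 0 0"

```text
time_s: 18.1
tool_pos: [0.6083, -0.0189, 0.2638]
tool_rot: [[0.978, -0.209, 0.01], [-0.209, -0.978, -0.002], [0.01, 0.0, -1.0]]
force: [-0.1, -0.6, -1.1]
opening: 0.085
```

```bash
python3 look.py s7; python3 - <<'E'
from h import *
s=bot.get_state();im,d,P,T,c=grab('wrist'); save(im,'w6.png',1.4); np.save('w6.npy',P); np.save('w6T.npy',T)
E
```

```text
18.1 [ 0.60832445 -0.01887558  0.26383641] [-0.07546715 -0.57548233 -1.06445737] [ 0.978 -0.209  0.01 ]
clamp xy 0.0022630596086120384 0.1274298821015687
```

View pics/s7.png

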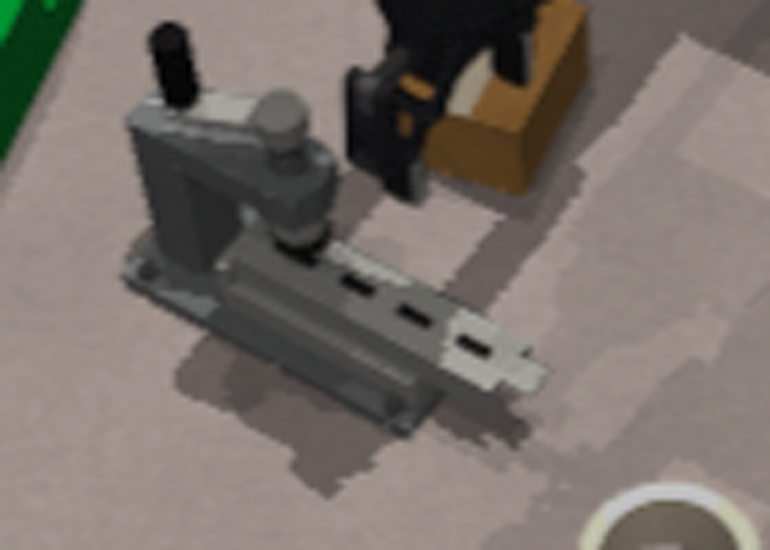

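View pics/w6.png

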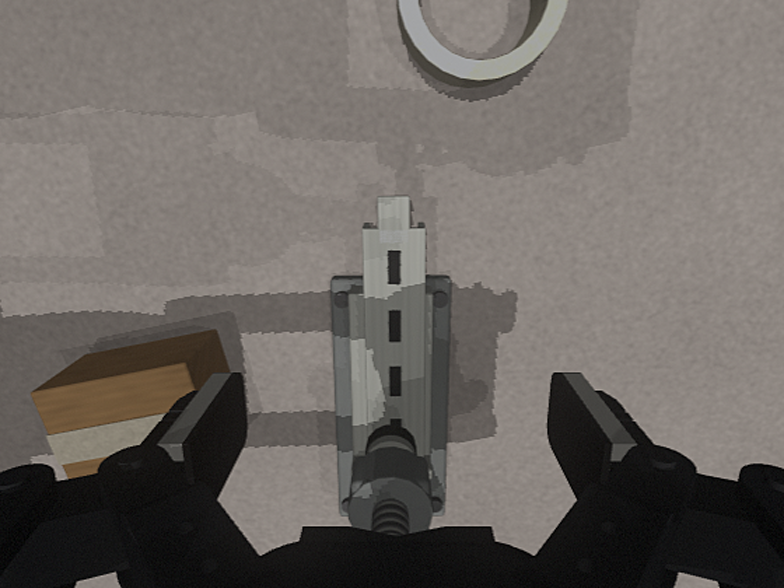

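The channel lies on the bed with its tongue free past the open end (shoulder at (363..425,228), base edge at (331..450,277)).

```bash
python3 - <<'E'
from h import *
T=np.load('w6T.npy');c=optics.calibration('wrist')
x=np.array([np.cos(np.radians(-12.1)),np.sin(np.radians(-12.1))]);y=np.array([-x[1],x[0]])
def f(u,v,z):
    r=ray(c,T,u/1.4,v/1.4,z)[:2]-np.array([.5794,-.143]); return np.round([r@x*1000,r@y*1000],1)
print('tip',f(377,196,.059),f(410,196,.059)); print('shoulder',f(363,228,.059),f(425,228,.059))
print('base edge',f(331,277,.014),f(450,277,.014))
im,_=cv2.imread('pics/w6.png'),0
cv2.imwrite('pics/w6c.png',cv2.resize(im[180:520,310:470],None,fx=1.75,fy=1.75))
P=np.load('w6.npy')
q=P[165:300,265:300].reshape(-1,3); q=q[(q[:,2]>.045)&(q[:,2]<.075)]; print(np.median(q[:,2]),cv2.minAreaRect((q[:,:2]*1000).astype(np.float32)))
E
```

```text
tip [ -8.8 164.9] [ 11.4 164.9]
shoulder [-17.8 145.2] [ 20.9 145.2]
base edge [-44.5 101.6] [ 42.5 101.5]
0.05809070664457566 ((597.2989501953125, -68.47682189941406), (133.40924072265625, 33.26940155029297), 77.97273254394531)
```

View pics/w6c.png

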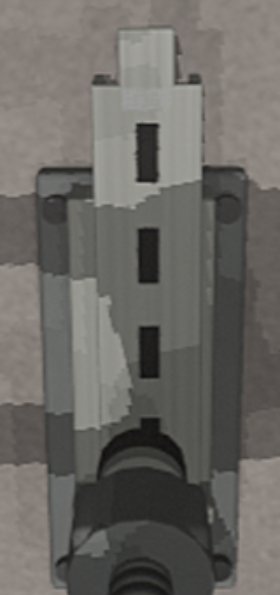

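Placement checks out: shoulder centred at x≈+1.6, y≈145, so the plain end is at ≈-35. Now back to the crank handle.

Call:
step_arm --rows "0 0 -40 0 0 0; 6 59 0 0 0 0; 6 59 0 0 0 0; 5.5 59 0 0 0 0; 0 0 0 0 0 0"

```text
time_s: 18.82
tool_pos: [0.5845, -0.1993, 0.2953]
tool_rot: [[0.977, -0.215, -0.005], [-0.215, -0.977, 0.001], [-0.005, 0.0, -1.0]]
force: [-0.6, 0.9, -0.4]
opening: 0.0848
```

```bash
python3 - <<'E'
from h import *
s=bot.get_state();im,d,P,T,c=grab('wrist'); save(im,'w7.png',1.4)
print(s['tool_pos'],s['time_s'])
Q=P[200:400,200:360].reshape(-1,3);q=Q[(Q[:,2]>.222)&(Q[:,2]<.26)];print(len(q),q.mean(0),np.median(q[:,2]),cv2.minAreaRect((q[:,:2]*1000).astype(np.float32)))
R=np.array(s['tool_rot']);g=q.mean(0);r=cv2.minAreaRect((q[:,:2]*1000).astype(np.float32))[0];g[:2]=np.array(r)/1000;print('tool delta',R.T@(g-s['tool_pos'])*1000)
E
```

```text
[ 0.5844778  -0.19932613  0.2952706 ] 18.825
1507 [ 0.5880368  -0.19500901  0.23445271] 0.23566665011356938 ((587.909912109375, -196.76406860351562), (20.750411987304688, 21.34496307373047), 54.46729278564453)
tool delta [ 3.08123217 -3.24300527 60.80417477]
```

View pics/w7.png

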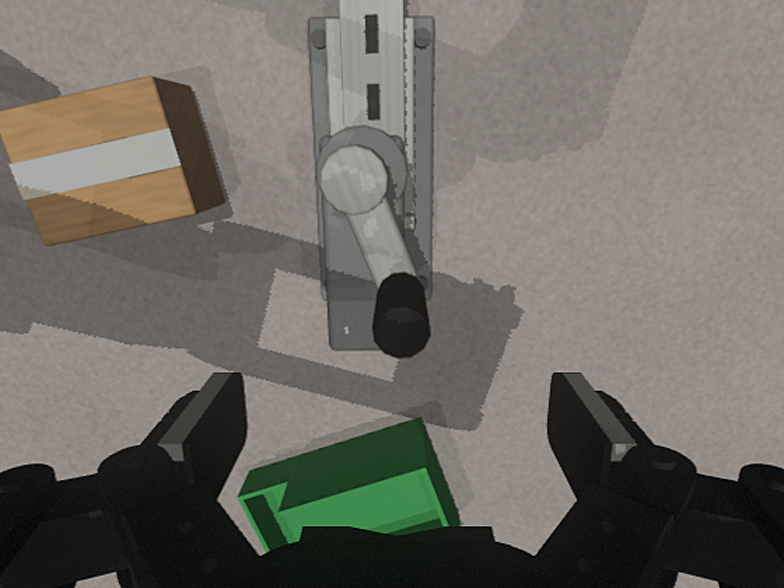

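The handle is under the tool (top at (402,330)). Descend and pinch it.

Call:
step_arm --rows "2 -1.5 40 0 0 0; 0 0 33 0 0 0; 0 0 0 0 0 0"

```text
time_s: 19.25
tool_pos: [0.5865, -0.1915, 0.2213]
tool_rot: [[0.978, -0.208, -0.008], [-0.208, -0.978, 0.005], [-0.008, -0.003, -1.0]]
force: [0.0, -0.3, 0.4]
opening: 0.0849
```

Call:
step_arm --rows "0 0 0 0 0 0; 0 0 0 0 0 0; 0 0 0 0 0 0; 0 0 0 0 0 0; 0 0 0 0 0 0" --gripper 10 --squeeze 60

```text
time_s: 19.88
tool_pos: [0.5882, -0.1941, 0.2266]
tool_rot: [[0.978, -0.209, 0.001], [-0.209, -0.978, -0.0], [0.001, 0.0, -1.0]]
force: [-2.4, 0.4, 5.9]
opening: 0.0206
```

Call:
step_arm --rows "0 0 0 0 0 0; 0 0 0 0 0 0; 0 0 0 0 0 0"

```text
time_s: 20.25
tool_pos: [0.5882, -0.1941, 0.2266]
tool_rot: [[0.978, -0.209, 0.001], [-0.209, -0.978, -0.0], [0.001, 0.0, -1.0]]
force: [-2.7, 1.8, 5.3]
opening: 0.0207
```

```bash
cat > th.py <<'E'
from h import *
s=bot.get_state()
x=np.array([np.cos(np.radians(-12.1)),np.sin(np.radians(-12.1))]);y=np.array([-x[1],x[0]])
r=(s['tool_pos'][:2]-np.array([.5794,-.143]))*1000;a,b=r@x,r@y
th=np.arctan2(b,-a)%(2*np.pi);f=s['force'][:2]@np.c_[x,y]
print('t',s['time_s'],'clamp xy',a,b,'r',np.hypot(a,b),'th',th,th+2*np.pi,'foot z',92-3.82*th,92-3.82*(th+2*np.pi),'z',s['tool_pos'][2],'F clamp',f,s['force'][2],'Ft(cw)',f@[np.sin(th),np.cos(th)],'Fr',f@[-np.cos(th),np.sin(th)],'op',s['opening'])
E
python3 th.py
```

```text
t 20.25 clamp xy 19.292346246687526 -48.11055300494969 r 51.83454383077131 th 4.331020572192458 10.614205879372044 foot z 75.45550141422481 51.453733540798794 z 0.22656770146357771 F clamp [-3.01823798  1.15882715] 5.293462740074724 Ft(cw) 2.3700913415494513 Fr -2.198933348710609 op 0.02065644065239519
```

```bash
sed -i 's/-.143\]/-.142]/' th.py; python3 circ.py 4.355 8.355 10
```

```text
-21.5 3.5 1.5 0 0 0; -21.5 -5.5 1.5 0 0 0; -17.5 -13 1.5 0 0 0; -11 -19 1.5 0 0 0; -2.5 -21.5 1.5 0 0 0 | th 6.36
6 -21 1.5 0 0 0; 13.5 -17 1.5 0 0 0; 19 -10.5 1.5 0 0 0; 22 -2 2 0 0 0; 20.5 6 1.5 0 0 0 | th 8.36
```

Call:
step_arm --rows "-21.5 3.5 1.5 0 0 0; -21.5 -5.5 1.5 0 0 0; -17.5 -13 1.5 0 0 0; -11 -19 1.5 0 0 0; -2.5 -21.5 1.5 0 0 0"

```text
time_s: 20.88
tool_pos: [0.5251, -0.1258, 0.219]
tool_rot: [[0.978, -0.211, -0.004], [-0.211, -0.978, -0.004], [-0.003, 0.004, -1.0]]
force: [-6.8, -4.1, 6.7]
opening: 0.0207
```

Call:
step_arm --rows "6 -21 1.5 0 0 0; 13.5 -17 1.5 0 0 0; 19 -10.5 1.5 0 0 0; 22 -2 2 0 0 0; 20.5 6 1.5 0 0 0"

```text
time_s: 21.5
tool_pos: [0.6152, -0.0983, 0.2108]
tool_rot: [[0.978, -0.209, -0.003], [-0.209, -0.978, -0.002], [-0.002, 0.002, -1.0]]
force: [-12.1, -6.0, 9.4]
opening: 0.0204
```

Call:
step_arm --rows "0 0 0 0 0 0; 0 0 0 0 0 0"

```text
time_s: 21.75
tool_pos: [0.6168, -0.1003, 0.2109]
tool_rot: [[0.978, -0.21, 0.002], [-0.21, -0.978, -0.004], [0.003, 0.004, -1.0]]
force: [-0.6, -6.1, 3.1]
opening: 0.0205
```

```bash
python3 th.py; python3 look.py s8; python3 circ.py 8.355 10.105 7
```

```text
t 21.75 clamp xy 27.797862052438916 48.56371008678552 r 55.95672499422904 th 2.090674355414283 8.373859662593869 foot z 84.01362396231744 60.01185608889142 z 0.21091505038727273 F clamp [ 0.65885036 -6.08776635] 3.1457100361741817 Ft(cw) 3.5960486796777693 Fr -4.956149396606739 op 0.020502595847133025
21.75 [ 0.61676014 -0.10034217  0.21091505] [-0.631896   -6.09062315  3.14571004] [ 0.978 -0.21   0.003]
clamp xy 0.027588243489535095 0.04954149332354413
11 8 1 0 0 0; 9 10.5 1 0 0 0; 6 12.5 1 0 0 0; 2.5 13.5 1 0 0 0; -1 13.5 1 0 0 0 | th 9.6
-4 13 0.5 0 0 0; -7 12 1 0 0 0 | th 10.1
```

View pics/s8.png

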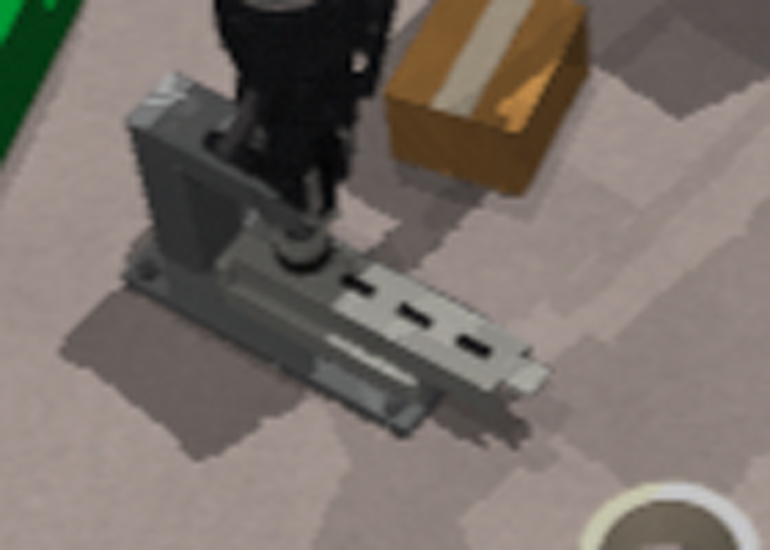

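Call:
step_arm --rows "11 8 1 0 0 0"

```text
time_s: 21.92
tool_pos: [0.6237, -0.1082, 0.21]
tool_rot: [[0.978, -0.209, -0.003], [-0.209, -0.978, -0.001], [-0.002, 0.001, -1.0]]
force: [-9.4, -0.4, 8.9]
opening: 0.0207
```

```bash
python3 th.py
```

```text
t 21.925 clamp xy 36.223860122514225 42.321135074746664 r 55.7067905752111 th 2.278722062001969 8.561907369181554 foot z 83.29528172315248 59.293513849726466 z 0.21002642448071232 F clamp [-9.0831775  -2.36793249] 8.86942535448834 Ft(cw) -5.360831664677543 Fr -7.705368366353595 op 0.020676944406613124
```

Call:
step_arm --rows "9 10.5 1 0 0 0"

```text
time_s: 22.05
tool_pos: [0.6301, -0.1201, 0.2091]
tool_rot: [[0.978, -0.209, -0.004], [-0.209, -0.978, 0.0], [-0.004, 0.001, -1.0]]
force: [-11.2, 1.3, 11.2]
opening: 0.0207
```

```bash
python3 th.py
```

```text
t 22.05 clamp xy 44.96297101119763 31.987162003004876 r 55.180134968666735 th 2.523249138800621 8.806434445980207 foot z 82.36118828978162 58.35942041635561 z 0.20905362072075134 F clamp [-11.22743236  -1.06525129] 11.177293681326434 Ft(cw) -5.640378286854783 Fr -9.766070373165293 op 0.02065944261638345
```

Call:
step_arm --rows "6 12.5 1 0 0 0"

```text
time_s: 22.18
tool_pos: [0.6333, -0.133, 0.2081]
tool_rot: [[0.978, -0.209, -0.004], [-0.209, -0.978, 0.001], [-0.004, -0.001, -1.0]]
force: [-11.9, 4.2, 11.9]
opening: 0.0205
```

```bash
python3 th.py
```

```text
t 22.175 clamp xy 50.80784857650274 20.086009457225344 r 54.63410338688261 th 2.7651161815234113 9.048301488702997 foot z 81.43725618658057 57.43548831315456 z 0.20814138263123447 F clamp [-12.5419886   1.6574274] 11.929547331522317 Ft(cw) -6.152362743725093 Fr -11.054274120609534 op 0.020546398515114517
```

Call:
step_arm --rows "1.5 13.5 0 0 0 0"

```text
time_s: 22.3
tool_pos: [0.633, -0.1457, 0.2076]
tool_rot: [[0.978, -0.209, -0.001], [-0.209, -0.978, 0.003], [-0.002, -0.003, -1.0]]
force: [-3.5, 6.9, 2.9]
opening: 0.0206
```

```bash
python3 th.py
```

```text
t 22.3 clamp xy 53.19004602930192 7.6273592613221055 r 53.73413817956452 th 2.999165358932858 9.282350666112444 foot z 80.54318832887648 56.541420455450464 z 0.20763235796627202 F clamp [-4.84063733  6.05570609] 2.9142880653764003 Ft(cw) -6.681498538970757 Fr -3.932038055551218 op 0.020557789778998747
```

Call:
step_arm --rows "-1.5 13.5 0.5 0 0 0"

```text
time_s: 22.42
tool_pos: [0.63, -0.1582, 0.2068]
tool_rot: [[0.978, -0.209, 0.002], [-0.209, -0.978, 0.003], [0.001, -0.004, -1.0]]
force: [2.1, 6.7, 0.9]
opening: 0.0205
```

```bash
python3 th.py
```

```text
t 22.425 clamp xy 52.851942572134384 -5.281977174630849 r 53.1152249032376 th 3.241201038675114 9.524386345854701 foot z 79.61861203226107 55.61684415883504 z 0.20683070172751328 F clamp [0.63807428 7.03401662] 0.8961558316057843 Ft(cw) -7.062602798135645 Fr -0.06457752942060983 op 0.02046893259635617
```

Call:
step_arm --rows "0 0 0 0 0 0"

```text
time_s: 22.55
tool_pos: [0.6295, -0.1597, 0.2067]
tool_rot: [[0.978, -0.21, 0.001], [-0.21, -0.978, 0.001], [0.0, -0.001, -1.0]]
force: [-0.6, 1.6, 2.4]
opening: 0.0207
```

```bash
python3 th.py; python3 look.py s9
```

```text
t 22.55 clamp xy 52.6614393836128 -6.8286470277133455 r 53.10233157012057 th 3.270543841346181 9.553729148525768 foot z 79.5065225260576 55.50475465263157 z 0.20666776434017914 F clamp [-0.88503691  1.46830503] 2.424843863852187 Ft(cw) -1.3423036202176484 Fr -1.0665040963931776 op 0.02066301978033301
22.55 [ 0.62946006 -0.15971575  0.20666776] [-0.55759026  1.62120421  2.42484386] [ 0.978 -0.21   0.   ]
clamp xy 0.052451820820708976 -0.005850863790954738
```

View pics/s9.png

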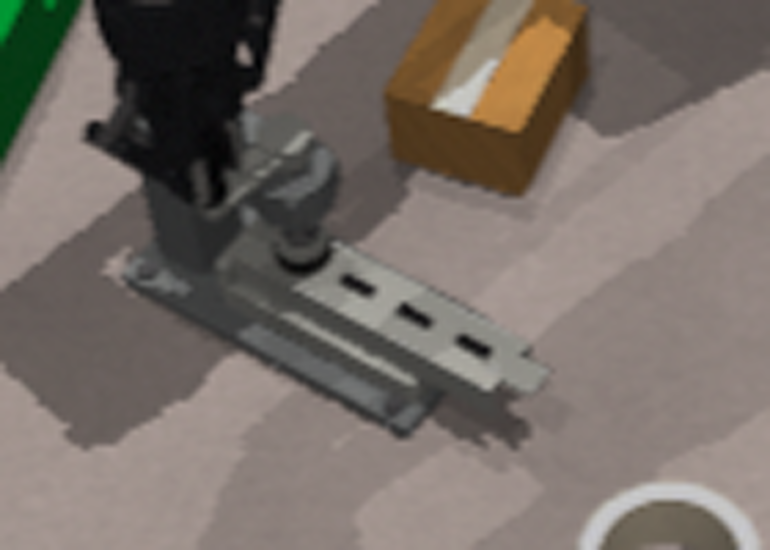

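Tangential force rises about 2.1 N/rad from a 5.4 N baseline, which matches the given screw law. Contact was at θ≈8.7, so the load is ≈25 N now. Another ≈0.45 rad gives about 40 N.

Call:
step_arm --rows "-3 12 1 0 0 0"

```text
time_s: 22.72
tool_pos: [0.625, -0.1689, 0.2059]
tool_rot: [[0.978, -0.208, 0.002], [-0.208, -0.978, 0.002], [0.002, -0.003, -1.0]]
force: [1.4, 7.6, 4.3]
opening: 0.0209
```

```bash
python3 th.py
```

```text
t 22.725 clamp xy 50.22689772184059 -16.7001845546803 r 52.93049611443877 th 3.46258837842929 9.745773685608876 foot z 78.77291239440011 54.7711445209741 z 0.2059429839106352 F clamp [-0.20283538  7.69222784] 4.348065572319076 Ft(cw) -7.235325207189107 Fr -2.6194618731974355 op 0.020850659305257493
```

Call:
step_arm --rows "-5.5 11 1 0 0 0"

```text
time_s: 22.85
tool_pos: [0.6174, -0.1787, 0.205]
tool_rot: [[0.978, -0.208, 0.003], [-0.208, -0.978, 0.003], [0.002, -0.003, -1.0]]
force: [0.9, 9.4, 4.2]
opening: 0.0206
```

```bash
python3 th.py
```

```text
t 22.85 clamp xy 44.88135781333333 -27.88784390665143 r 52.84002381651821 th 3.6975759994571353 9.980761306636722 foot z 77.87525968207375 53.87349180864772 z 0.2050212259117514 F clamp [-1.08678107  9.37823497] 4.1500625816366075 Ft(cw) -7.392122677468926 Fr -5.87272564408336 op 0.020554630033410105
```

Call:
step_arm --rows "0 0 0 0 0 0; 0 0 0 0 0 0"

```text
time_s: 23.1
tool_pos: [0.6165, -0.1796, 0.2049]
tool_rot: [[0.978, -0.209, 0.001], [-0.209, -0.978, 0.001], [0.0, -0.001, -1.0]]
force: [-0.4, 5.5, 4.3]
opening: 0.0207
```

```bash
python3 th.py
```

```text
t 23.1 clamp xy 44.11777690823122 -28.999951310899984 r 52.79560034092831 th 3.7231037334339017 10.006289040613488 foot z 77.7777437382825 53.77597586485648 z 0.20494531434843397 F clamp [-1.50505263  5.30297927] 4.314221946269817 Ft(cw) -3.6046413344682655 Fr -4.170531549208848 op 0.02067814690169732
```

By geometry it is squeezed ≈5.4 mm (≈43 N), and by the force feel ≈30-40 N. Both are inside the band, so I'm letting go.

Call:
step_arm --rows "0 0 0 0 0 0; 0 0 0 0 0 0; 0 0 0 0 0 0; 0 0 0 0 0 0; 0 0 -30 0 0 0" --gripper 85

```text
time_s: 23.72
tool_pos: [0.6148, -0.1802, 0.2317]
tool_rot: [[0.978, -0.21, -0.006], [-0.21, -0.978, 0.003], [-0.006, -0.001, -1.0]]
force: [-0.1, -0.9, 0.5]
opening: 0.0849
```

Call:
step_arm --rows "0 0 -50 0 0 0; 0 -50 -30 0 0 0; 0 -20 0 0 0 0; 0 0 0 0 0 0; 0 0 0 0 0 0"

```text
time_s: 24.35
tool_pos: [0.6302, -0.1129, 0.3124]
tool_rot: [[0.978, -0.21, -0.003], [-0.21, -0.978, 0.0], [-0.003, 0.0, -1.0]]
force: [-0.6, 0.2, 0.5]
opening: 0.085
```

```bash
python3 look.py s10; python3 - <<'E'
from h import *
s=bot.get_state();im,d,P,T,c=grab('wrist'); save(im,'w8.png',1.4); np.save('w8T.npy',T)
Q=P[150:420,200:400].reshape(-1,3);q=Q[(Q[:,2]>.202)&(Q[:,2]<.225)];r=cv2.minAreaRect((q[:,:2]*1000).astype(np.float32));print(len(q),np.median(q[:,2]),r)
x=np.array([np.cos(np.radians(-12.1)),np.sin(np.radians(-12.1))]);y=np.array([-x[1],x[0]])
d=np.array(r[0])-[579.4,-142];print(d@x,d@y,np.arctan2(d@y,-(d@x))%6.2832+6.2832)
E
```

```text
24.35 [ 0.63022603 -0.11285187  0.31243971] [-0.57562882  0.1979767   0.48157937] [ 0.978 -0.21  -0.003]
clamp xy 0.04337723503079103 0.04013241620656919
942 0.21395568693181027 ((617.1456298828125, -181.5), (21.13689422607422, 20.861881256103516), 32.2933349609375)
45.18697739500976 -30.710253160030234 10.02172834412589
```

View pics/s10.png

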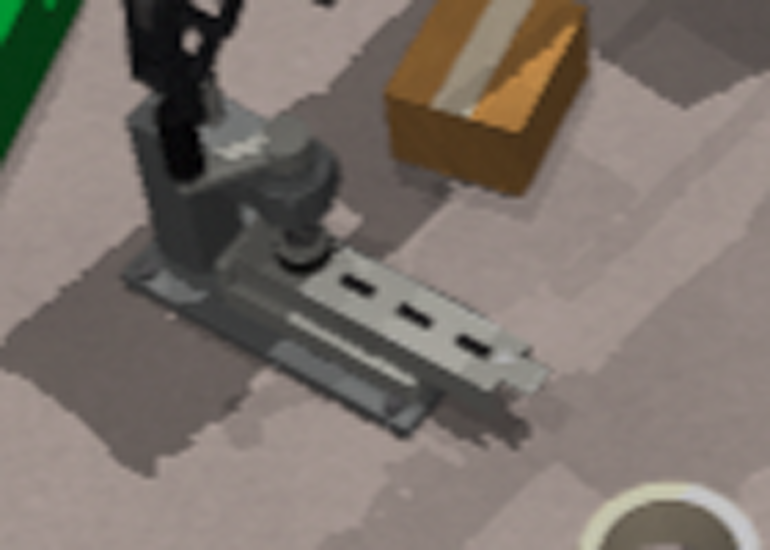

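View pics/w8.png

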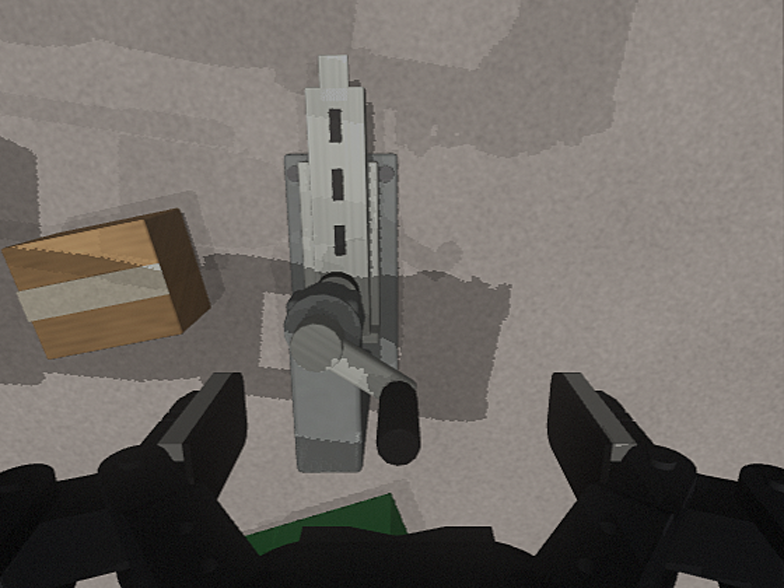

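The crank is at 10.02 rad by camera, the foot is down on the channel, and the channel is unmoved (shoulder at (306..363,88)). One last numeric check, then hand in.

```bash
python3 - <<'E'
from h import *
T=np.load('w8T.npy');c=optics.calibration('wrist')
x=np.array([np.cos(np.radians(-12.1)),np.sin(np.radians(-12.1))]);y=np.array([-x[1],x[0]])
def f(u,v,z):
    r=ray(c,T,u/1.4,v/1.4,z)[:2]-np.array([.5794,-.1425]); return np.round([r@x*1000,r@y*1000],1)
print('shoulder',f(306,88,.059),f(364,88,.059),'base',f(285,154,.014),f(397,154,.014))
s=bot.get_state();print(s['time_s'],np.abs(s['qvel']).max())
print(sign_off())
E
```

```text
shoulder [-16.7 143.3] [ 22.3 143.3] base [-43.  99.] [44.5 99. ]
24.45 0.008054837903542925
the job is handed in; nothing more can be done
None
```

The channel is on the clamp bed, open side down, with its plain end on the stop and its tongue free, and the foot is snugged on it. I handed the job in at about 24.5 s; it gave no verdict.

I unwound the crank about 3.6 rad first, because the foot left no room. Then I slid the channel in against the stop, let go, and wound the crank back down to about 10.02 rad.

**Last checks:**
- **Position:** the shoulder is about 2 mm off the centre line. Its y reads 143–145 mm, which puts the plain end at about -35 to -36.5 mm, on the stop. The angle matched the clamp to within measurement.
- **Clamping force:** by geometry the rubber is squeezed about 5.4 mm, or roughly 43 N. The handle force suggested less, about 30–40 N from the trend, and the last single reading gave 28 N. Both are well inside 20–60 N.
- **Bystanders:** the gripper did not touch the angle, bin, carton or tape roll, and they looked unmoved where the pictures showed them. I did not measure them again at the end.

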